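Check two brake levers for clearance to the bar

ROBOT

A 6-joint arm with a two-finger parallel gripper is mounted at the origin on the work surface; the furniture and walls round the work are solid. World frame = base frame: x ahead of the robot, y to its left, z up, the work surface at z = 0. Lengths are in m, angles in degrees, forces in N, time in s.
With the tool pointing down it reaches from about 0.375 to 0.9 m from the base axis. Payload 3.1 kg.
Tool frame: the origin (TCP) lies on the centre line of the jaws, within the pads' length; the fingertips stand 17 mm ahead of it and the grasp point (between the pads) lies 2 mm behind it; y points along the fingers, x is the direction in which the jaws open and shut, and the axes are right-handed (so a half turn about y gives the same grasp; the last joint's range is limited). The gripper opens to 87 mm and grips with 3 to 60 N. Pads are 19 mm wide; open, the fingers measure 117 mm over their backs; the gripper's body (75 mm by 190 mm) begins 51 mm behind the grasp point.
Start: joints at [53.6, 30.224, 82.088, -0, 67.689, -10.227], TCP at [0.276, 0.561, 0.24] pointing down, gripper open.
Joint ranges: [-176.69, 176.69], [-43.24, 126.21], [12.49, 139.97], [-82, 262], [0, 151.66], [-163.58, 163.58]. Speed limits (degrees/s): [159.86, 159.86, 180, 180, 180, 180].

INTERFACE

Orientations are given as a 3x3 rotation matrix whose columns are the frame's x, y, z axes.
In Python, from rig import read_state, capture, camera_info, hand_in, trace, tip_of gives the robot as it stands.
- The arm moves only by the tool jog_arm, never from a script. Its argument "steps" is a list of rows, each an object with "fingers": the opening in per cent of the stroke, from 0 (shut) to 100 (fully open); "delta_pos": the shift along the world's x, y, z in mm, a list of three; "turn": the turn about the world's z in degrees. A call has 1 to 20 rows; each row is the pose to reach, as a shift and turn from the pose commanded when the call began; what a row does not reach only later rows make up. A row lasts 1/12 s, in which the tool goes at most 41.7 mm and 7.16 degrees, less where a joint would pass 70% of its speed; a pose out of reach is approached as far as the arm can. A call with a gripper value outside its range is refused whole. The fingers move at their own pace and stop on an object; the grip force is fixed at half the most. Time passes only in rows, so rows that repeat a pose let the fingers close. It gives the time, the measured TCP pose, the force and the opening at its end, in the units of the state.
- read_state(): the state, without advancing time (a new reading comes with each control period).
- capture(name): name is "scene" or "top"; returns the picture (384x512x3 uint8, red, green, blue); there is no depth.
- camera_info(name): a dict with "fov_y" (degrees; the focal length in pixels is half the picture's height over the tangent of half this angle, whatever the lens; pixels are square), "cx", "cy" (the principal point, pixels), "view" (4x4, takes a point from world to camera coordinates). Camera axes: x right, y down, z forward; pixel columns grow to the right and rows downward; lengths in m; the calibration is good to about 2 mm. A picture is of the moment at which its call begins. camera_info takes no time and is no camera call.
- hand_in(): hands the job in, once; it reports no verdict.
Trained networks look in the newest picture that a camera, given by its name, has taken for a name from the list of things; names that differ only in an ending like _2 or _b are one class to them, and where a whole thing is asked for, a point or a joint stands for the part that bears it (a point fixed in the world has none). Each returns a list of dicts, best first, with "confidence" (0 to 1); they miss things now and then, are a little off and sometimes report something else, mostly with a low value. They report only what shows in the picture. A call takes as long as a camera call.
- trace(target, camera): "mask" (384x512 bool, what is visible of it).
- tip_of(target, camera): "position" ([x, y, z] in m, in world coordinates, good to about 4 mm: a listed point, or the origin of a listed thing).
The state is a dict: "time_s": time; "joint_positions": joint angles; "qvel": joint speeds; "tau": joint torques, N m; "position": TCP position; "tcp_rot": TCP orientation; "force": force on the tool from outside, world axes, zero at the start; "moment": the same for the moment, N m; "opening": opening from 0.0 (shut) to 1.0 (fully open).
Only numpy, scipy, OpenCV 4.12 (cv2) and the standard library are available. Lean on these libraries where they do the work, as an engineer would, in place of code of your own. Each camera call takes 0.05 s, during which the arm holds its last target.

TASK

The two brake handles of a rolling easel stand on the desk, alike to look at. Press both levers, one after the other, all the way in towards their bars with the backs of your closed fingers, gently: one stops well short of its bar, the other comes right up against it. Finish while holding the one that stops short pressed in firmly against its stop (the program ends still pressing it), with the other let go; do not take a lever between the fingers, do not push on the bars, and leave the things lying about where they are.

Things in the scene. Friction and masses are not known exactly. Their poses are not given: they have to be found in the camera images.
- handle_a: Bench stand with one end of the easel's push bar; stands a and b look exactly alike. Fixed. Origin at the centre of its underside on the desk; z up, x along the bar (roughly away from the robot), y to the side of the lever. Base plate 120 (x) x 100 (y) x 12 mm, a 24 mm post in the middle up to the bar. Nothing on it is higher than 120 mm.
- bar_a: The level handlebar on stand a; origin and axes of handle_a. Its axis is at y = 0, z = 100 mm, from x = -105 to +100 mm; black rubber grip 28 mm thick (end flanges 34 mm) from x = -40 to +96 mm. A clamp at x = -70 mm carries the lever's pivot. Not to be pushed on.
- lever_a_press (a point): Push point on the blade of lever a: on the outer face (away from the bar), half-way up, 105 mm from the pivot; when released at x = 25, y = 76, z = 100 mm of the stand. Axes turn with the lever: x along the blade to the ball, y square out of the outer face, z up. The metal blade is 10 mm thick and 16 mm tall (92 to 108 mm above the desk); only the base plate and post are below it.
- lever_a_ball (a point): Centre of the 18 mm ball at the free end of lever a, 141 mm from the upright pivot, which stands at x = -70, y = 30 mm of the stand. From the pivot the blade runs in +x, splayed 0.40 rad outwards from the bar when released. Pressed right in, the blade lies about parallel to the bar.
- lever_a (a joint): Lever a, rad: 0 released, grows as it is pressed to the bar. Sprung: starts to move at about 2 N at the push point, needs 4 to 6 N further in, returns when let go. One lever stops firmly at 0.24 (ball 29 mm clear of the grip, push point moved 25 mm), the other at 0.45 (ball against the grip, push point moved 47 mm): pressing shows which.
- handle_b: Bench stand with one end of the easel's push bar; stands a and b look exactly alike. Fixed. Origin at the centre of its underside on the desk; z up, x along the bar (roughly away from the robot), y to the side of the lever. Base plate 120 (x) x 100 (y) x 12 mm, a 24 mm post in the middle up to the bar. Nothing on it is higher than 120 mm.
- bar_b: The level handlebar on stand b; origin and axes of handle_b. Its axis is at y = 0, z = 100 mm, from x = -105 to +100 mm; black rubber grip 28 mm thick (end flanges 34 mm) from x = -40 to +96 mm. A clamp at x = -70 mm carries the lever's pivot. Not to be pushed on.
- lever_b_press (a point): Push point on the blade of lever b: on the outer face (away from the bar), half-way up, 105 mm from the pivot; when released at x = 25, y = 76, z = 100 mm of the stand. Axes turn with the lever: x along the blade to the ball, y square out of the outer face, z up. The metal blade is 10 mm thick and 16 mm tall (92 to 108 mm above the desk); only the base plate and post are below it.
- lever_b_ball (a point): Centre of the 18 mm ball at the free end of lever b, 141 mm from the upright pivot, which stands at x = -70, y = 30 mm of the stand. From the pivot the blade runs in +x, splayed 0.40 rad outwards from the bar when released. Pressed right in, the blade lies about parallel to the bar.
- lever_b (a joint): Lever b, rad: 0 released, grows as it is pressed to the bar. Sprung: starts to move at about 2 N at the push point, needs 4 to 6 N further in, returns when let go. One lever stops firmly at 0.24 (ball 29 mm clear of the grip, push point moved 25 mm), the other at 0.45 (ball against the grip, push point moved 47 mm): pressing shows which.
- eraser: Block eraser, 21 x 45 x 13 mm, loose on the desk between the stands; origin at the centre of its underside. Bystander.
- tape: Roll of masking tape lying flat, 101 x 112 x 24 mm, loose just right of the stands; origin at the centre of its underside. Bystander.
- tube: Paint tube lying flat, 35 x 124 x 23 mm, loose just left of the stands; origin at the centre of its underside. Bystander.

How it is judged:
By the outcome, as a careful person would: the job done as asked, in the order asked, and still so for the second after the job is handed in, while the arm keeps its last pose, push and grip.
It also fails if it takes over 58 s, if anything falls off the work surface, if the arm or the gripper's body presses on something with over 40 N, if the wrist force passes 120 N, or if a joint passes its speed limit or range.

## Working session

There is one attempt and no reset: what is moved stays moved. The work goes in short steps, Python scripts to look and compute and a tool call to move; the robot and the scene stay as the last step left them, time stands still between calls to the robot, and variables do not carry over. Pictures are saved under pics/ and viewed, and the job is handed in when it is done.

Besides the shell and the picture viewer there is one more tool, called after "Emit:" by a JSON object that holds its "method" and its "body", one argument or row to a line. jog_arm: Moves the arm, as the interface text tells. Its arguments: {"type":"object","properties":{"steps":{"type":"array","items":{"type":"object","properties":{"fingers":{"type":"number"},"delta_pos":{"type":"array","items":{"type":"number"}},"turn":{"type":"number"}}}}},"required":["steps"]}

```bash
mkdir -p pics; python3 - <<'E'
from rig import *
import cv2,numpy as np
s=read_state()
for k in s: print(k,np.round(s[k],3).tolist())
for c in("scene","top"):
    im=capture(c); cv2.imwrite(f"pics/{c}0.png",im[...,::-1])
    ci=camera_info(c); print(c,ci["fov_y"],ci["cx"],ci["cy"],np.round(ci["view"],3).tolist())
    for t in("handle_a","lever_a_press","lever_a_ball","eraser","tape","tube"):
        for r in tip_of(t,c): print(c,t,round(r["confidence"],2),np.round(r["position"],3).tolist())
print(read_state()["time_s"])
E
```

```text
time_s 0.0
joint_positions [53.599, 30.281, 82.157, -0.0, 67.688, -10.226]
qvel [-0.089, -0.088, -0.09, 0.0, -0.031, -0.134]
tau [0.0, -44.005, -17.659, 0.063, 0.058, -0.0]
position [0.275, 0.56, 0.239]
tcp_rot [[0.441, -0.001, -0.897], [0.897, -0.002, 0.441], [-0.002, -1.0, 0.0]]
force [0.478, -0.767, 0.099]
moment [0.014, -0.026, -0.038]
opening 0.999
scene 51.04731077290824 254.41183246049712 195.42856577468825 [[0.651, -0.759, 0.004, -0.289], [-0.5, -0.433, -0.75, 0.305], [0.571, 0.486, -0.661, 1.087], [0.0, 0.0, 0.0, 1.0]]
scene handle_a 0.9 [0.47, 0.115, -0.002]
scene handle_a 0.75 [0.461, -0.17, 0.001]
scene lever_a_press 0.48 [0.502, 0.185, 0.101]
scene lever_a_ball 0.46 [0.484, -0.015, 0.0]
scene lever_a_ball 0.44 [0.545, 0.189, 0.1]
scene eraser 0.43 [0.481, -0.014, 0.0]
scene tape 0.8 [0.465, -0.426, 0.003]
scene tube 0.71 [0.464, 0.395, -0.002]
top 56.7201017584426 257.39273989825057 191.55230689781789 [[-0.016, -1.0, 0.01, -0.019], [-0.997, 0.016, -0.077, 0.449], [0.077, -0.011, -0.997, 1.106], [0.0, 0.0, 0.0, 1.0]]
top handle_a 0.93 [0.468, 0.115, -0.002]
top handle_a 0.89 [0.46, -0.173, 0.001]
top lever_a_press 0.51 [0.461, -0.171, 0.002]
top lever_a_press 0.47 [0.504, 0.186, 0.097]
top lever_a_ball 0.47 [0.544, 0.188, 0.096]
top eraser 0.64 [0.504, 0.18, 0.098]
top eraser 0.5 [0.485, -0.01, 0.001]
top tape 0.64 [0.458, -0.424, -0.001]
top tube 0.87 [0.468, 0.394, 0.002]
0.7
```

```bash
python3 -c "
import cv2,numpy as np
for c in('scene','top'):
    i=cv2.imread(f'pics/{c}0.png'); cv2.imwrite(f'pics/{c}0b.png',cv2.resize(i,(800,600),interpolation=cv2.INTER_CUBIC))"
```

```text
(no output)
```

View pics/scene0b.png

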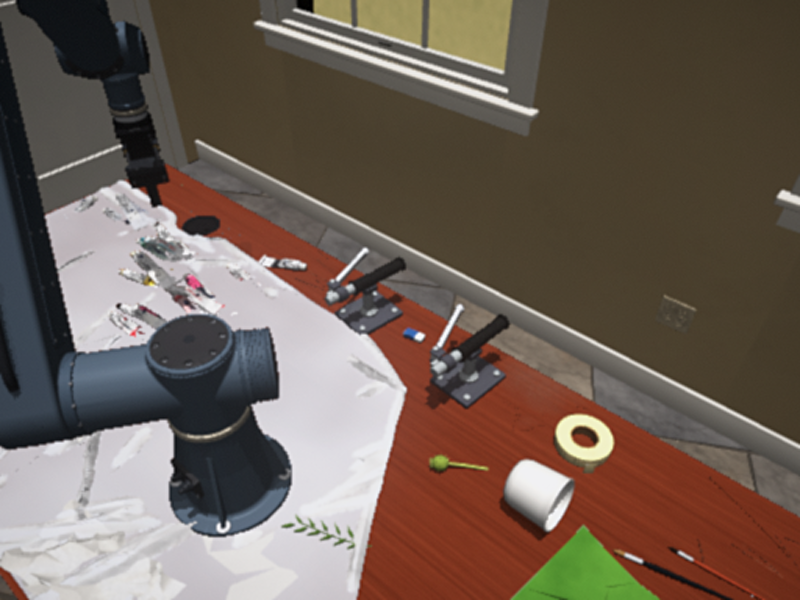

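View pics/top0b.png

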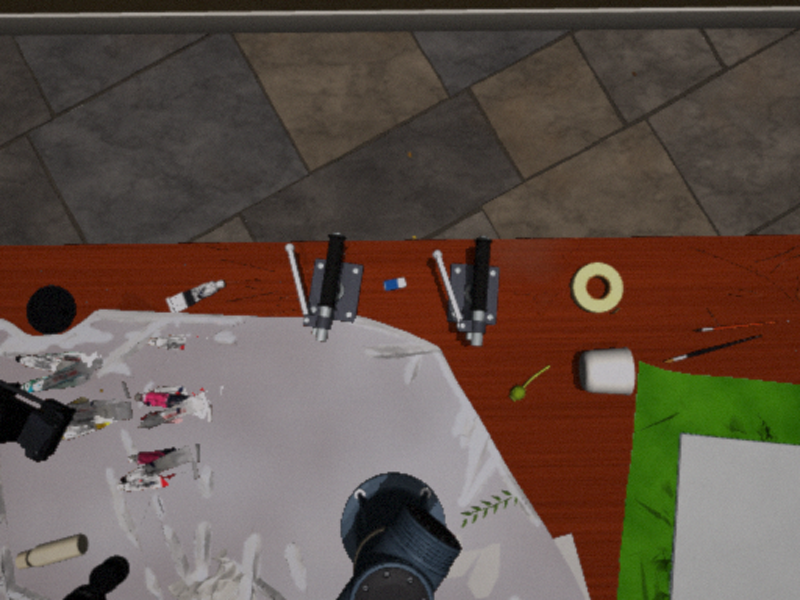

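The pictures show both stands, with their levers on the left (+y). In the top view (800-px scale) the balls are at about (290,246) and (437,254). I'll zoom in to get precise pixels and fit the poses.

```bash
python3 - <<'E'
from rig import *
import cv2,numpy as np
for c,b in(("top",(170,140,170,90)),("scene",(195,145,140,125))):
    im=cv2.imread(f"pics/{c}0.png"); x,y,w,h=b
    k=4
    cv2.imwrite(f"pics/{c}_z.png",cv2.resize(im[y:y+h,x:x+w],None,fx=k,fy=k,interpolation=cv2.INTER_CUBIC))
    capture(c)
    for t in("bar_a","lever_a"):
        for i,r in enumerate(trace(t,c)):
            m=r["mask"]; ys,xs=np.nonzero(m)
            if len(xs)==0: continue
            p=np.c_[xs,ys].astype(float); mu=p.mean(0); u=np.linalg.svd(p-mu,full_matrices=False)[2][0]; d=(p-mu)@u
            print(c,t,i,round(r["confidence"],2),len(xs),mu.round(1),(mu+u*d.min()).round(1),(mu+u*d.max()).round(1))
E
```

```text
top bar_a 0 0.79 740 [305.9 187.1] [310.  151.8] [302.  219.9]
top lever_a 0 0.61 211 [286.5 183.1] [278.9 160. ] [294.7 208.5]
top lever_a 1 0.52 163 [189.3 174.8] [195.3 199.2] [184.5 155.1]
scene bar_a 0 0.98 620 [297.1 222.4] [324.5 204.2] [274.5 237.3]
scene bar_a 1 0.86 461 [231.8 180.2] [258.4 167.9] [208.5 191. ]
scene lever_a 0 0.53 136 [288.  208.3] [295.1 195. ] [276.7 229.4]
```

View pics/top_z.png

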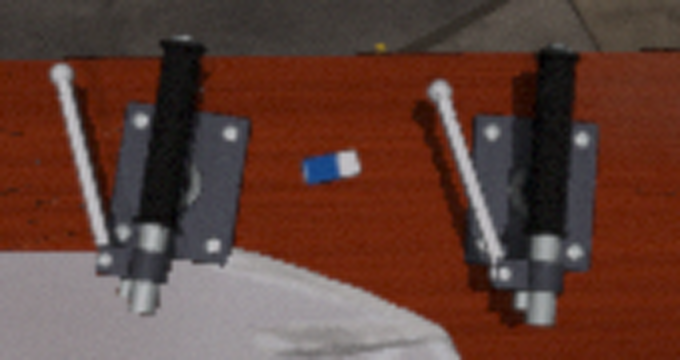

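View pics/scene_z.png

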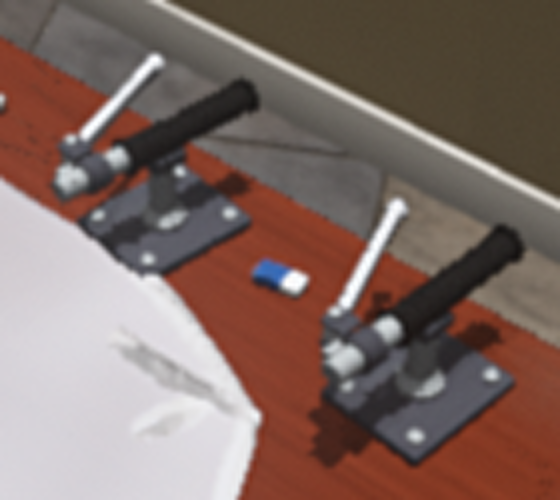

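```bash
cat > h.py <<'E'
from rig import *
import cv2,numpy as np
from scipy.optimize import least_squares
def proj(c,P):
    ci=camera_info(c); V=np.array(ci["view"]); f=192/np.tan(np.radians(ci["fov_y"]/2))
    q=np.atleast_2d(P)@V[:3,:3].T+V[:3,3]
    return np.c_[f*q[:,0]/q[:,2]+ci["cx"],f*q[:,1]/q[:,2]+ci["cy"]]
def w(p,P):
    c,s=np.cos(p[2]),np.sin(p[2]); P=np.asarray(P,float)
    return np.c_[p[0]+c*P[:,0]-s*P[:,1],p[1]+s*P[:,0]+c*P[:,1],P[:,2]]
BALL=[-.070+.141*np.cos(.4),.030+.141*np.sin(.4),.1]
E
cat > fit.py <<'E'
from h import *
F=[.1,0,.1];R=[-.105,0,.1];c=lambda a,b:[a*.06,b*.05,.012]
D={"L":{"top":[(BALL,62,74),(F,184,41),(R,142,308),(c(1,1),127,103),(c(1,-1),250,118),(c(-1,-1),232,265)],
 "scene":[(BALL,156,62),(F,247,95),(R,65,185),(c(-1,1),80,222),(c(-1,-1),150,275),(c(1,-1),250,220)]},
"R":{"top":[(BALL,439,90),(F,558,48),(R,541,322),(c(1,1),476,115),(c(1,-1),599,123),(c(-1,-1),592,271),(c(-1,1),468,262)],
 "scene":[(BALL,398,206),(F,510,245),(R,342,362),(c(-1,1),328,393),(c(-1,-1),415,462),(c(1,-1),513,380)]}}
O={"top":(170,140),"scene":(195,145)}
for k,p0 in(("L",(.469,.115,0)),("R",(.461,-.171,0))):
    def res(p,cams=("top","scene")):
        r=[]
        for cm in cams:
            d=D[k][cm]; pr=proj(cm,w(p,[a[0] for a in d]))
            ob=np.array([(O[cm][0]+a[1]/4-.375,O[cm][1]+a[2]/4-.375) for a in d]); r.append(pr-ob)
        return np.vstack(r).ravel()
    for cams in(("top",),("scene",),("top","scene")):
        s=least_squares(res,p0,args=(cams,),loss="soft_l1"); print(k,cams,s.x.round(4),"yaw",np.degrees(s.x[2]).round(2))
    print(res(s.x).reshape(-1,2).round(1).tolist())
    p=s.x; print("ball",w(p,[BALL]).round(4),"press",w(p,[[.025,.076,.1]]).round(4))
    np.save(k+".npy",p)
E
python3 fit.py
```

```text
L ('top',) [ 0.4709  0.1114 -0.1538] yaw -8.81
L ('scene',) [ 0.4748  0.1096 -0.1412] yaw -8.09
L ('top', 'scene') [ 0.472   0.1107 -0.15  ] yaw -8.6
[[0.1, 0.0], [0.2, -1.2], [0.7, 1.1], [0.1, -1.1], [0.4, -0.7], [-0.4, -0.1], [-0.7, 0.8], [0.9, -0.8], [-1.6, 1.9], [-1.6, -1.0], [-1.3, 1.0], [0.7, -0.8]]
ball [[0.5439 0.1857 0.1   ]] press [[0.5081 0.1821 0.1   ]]
R ('top',) [ 0.4594 -0.171  -0.0868] yaw -4.97
R ('scene',) [ 0.4601 -0.1727 -0.091 ] yaw -5.21
R ('top', 'scene') [ 0.4596 -0.1715 -0.0887] yaw -5.08
[[0.4, 0.4], [0.2, -0.4], [0.2, 0.5], [0.1, -0.7], [0.5, -0.5], [0.1, 0.0], [-0.4, -0.0], [-0.7, 1.5], [0.4, -1.2], [-2.7, 3.5], [-2.2, -1.1], [0.3, -0.3], [1.0, -0.6]]
ball [[ 0.5268 -0.0922  0.1   ]] press [[ 0.4912 -0.098   0.1   ]]
```

Both fits agree to within a few mm: L at (0.472, 0.111) with yaw −8.6°, R at (0.460, −0.172) with yaw −5.1°. I'll shut the fingers and move over beside the left lever.

Emit:
{"method": "jog_arm", "body": {
  "steps": [
    {"fingers": 0, "delta_pos": [10, -15, 0], "turn": 3},
    {"fingers": 0, "delta_pos": [28, -42, 0], "turn": 7},
    {"fingers": 0, "delta_pos": [48, -73, 0], "turn": 12},
    {"fingers": 0, "delta_pos": [70, -106, 0], "turn": 17},
    {"fingers": 0, "delta_pos": [92, -139, 0], "turn": 22},
    {"fingers": 0, "delta_pos": [114, -172, 0], "turn": 26},
    {"fingers": 0, "delta_pos": [136, -205, 0], "turn": 30},
    {"fingers": 0, "delta_pos": [158, -238, 0], "turn": 34},
    {"fingers": 0, "delta_pos": [180, -271, 0], "turn": 37},
    {"fingers": 0, "delta_pos": [200, -302, 0], "turn": 39},
    {"fingers": 0, "delta_pos": [214, -324, 0], "turn": 40},
    {"fingers": 0, "delta_pos": [221, -335, 0], "turn": 40.5},
    {"fingers": 0, "delta_pos": [221, -335, 0], "turn": 40.5},
    {"fingers": 0, "delta_pos": [221, -335, 0], "turn": 40.5}
  ]
}}

```text
time_s: 2.17
position: [0.4968, 0.2255, 0.2396]
tcp_rot: [[-0.245, -0.0, -0.969], [0.969, 0.001, -0.245], [0.001, -1.0, 0.0]]
force: [-0.1, -0.7, -0.1]
opening: 0.043
```

Emit:
{"method": "jog_arm", "body": {
  "steps": [
    {"fingers": 0, "delta_pos": [0, 0, -10], "turn": 0},
    {"fingers": 0, "delta_pos": [0, 0, -30], "turn": 0},
    {"fingers": 0, "delta_pos": [0, 0, -55], "turn": 0},
    {"fingers": 0, "delta_pos": [0, 0, -80], "turn": 0},
    {"fingers": 0, "delta_pos": [0, 0, -105], "turn": 0},
    {"fingers": 0, "delta_pos": [0, 0, -125], "turn": 0},
    {"fingers": 0, "delta_pos": [0, 0, -138], "turn": 0},
    {"fingers": 0, "delta_pos": [0, 0, -143], "turn": 0},
    {"fingers": 0, "delta_pos": [0, 0, -143], "turn": 0},
    {"fingers": 0, "delta_pos": [0, 0, -143], "turn": 0}
  ]
}}

```text
time_s: 3.0
position: [0.4962, 0.2268, 0.0965]
tcp_rot: [[-0.249, -0.0, -0.969], [0.969, 0.0, -0.249], [0.0, -1.0, 0.0]]
force: [-0.4, 0.8, -0.7]
opening: 0.003
```

```bash
cat > look.py <<'E'
from h import *
import sys
n=sys.argv[1]; a=[]
for c,b in(("top",(170,130,170,100)),("scene",(195,135,140,125))):
    im=capture(c)[...,::-1]; x,y,ww,hh=b
    a.append(cv2.resize(im[y:y+hh,x:x+ww],(400,int(400*hh/ww)),interpolation=cv2.INTER_CUBIC))
h=max(i.shape[0] for i in a)
a=[cv2.copyMakeBorder(i,0,h-i.shape[0],0,0,cv2.BORDER_CONSTANT) for i in a]
cv2.imwrite(f"pics/{n}.png",np.hstack(a))
s=read_state()
for k in("time_s","position","force","moment","opening"): print(k,np.round(s[k],4).tolist())
E
python3 look.py l1
```

```text
time_s 3.1
position [0.4971, 0.2266, 0.0975]
force [0.5461, -0.1835, 0.2543]
moment [0.0596, -0.0164, 0.0001]
opening 0.007
```

View pics/l1.png

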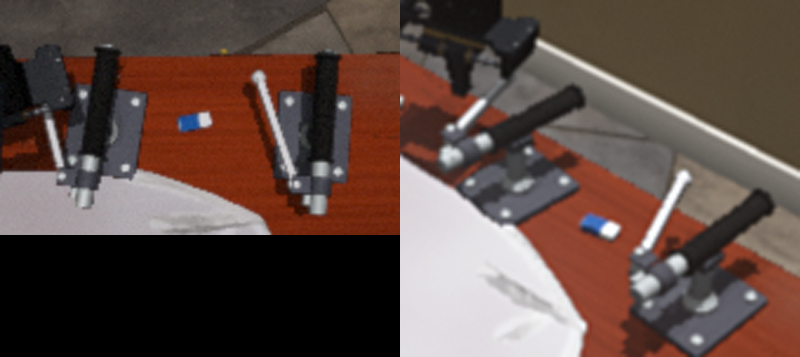

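The closed fingers are down beside the left lever without touching it. I'll work out the arc path of the press for both levers.

```bash
python3 - <<'E'
from h import *
for k in "LR":
    p=np.load(k+".npy"); piv=w(p,[[-.07,.03,.1]])[0,:2]
    for off in(45,35,25,20,15):
        pass
    for th,o in [(0,.045),(0,.02)]+[(t,.015) for t in(0,.03,.06,.1,.14,.18,.22,.24,.26,.3,.35,.4,.43,.45,.47,.5)]:
        a=p[2]+.4-th; u=np.array([np.cos(a),np.sin(a)]); n=np.array([-u[1],u[0]])
        t=piv+.105*u+(.005+o)*n
        print(k,th,o,"tcp",(t*1000).round(1), "d from L start",((t-[.497,.226])*1000).round(1),"turn",round(np.degrees(a)-14.3,1))
E
```

```text
L 0 0.045 tcp [496.7 225.3] d from L start [-0.3 -0.7] turn 0.0
L 0 0.02 tcp [502.9 201. ] d from L start [  5.9 -25. ] turn 0.0
L 0 0.015 tcp [504.1 196.2] d from L start [  7.1 -29.8] turn 0.0
L 0.03 0.015 tcp [505.4 193.3] d from L start [  8.4 -32.7] turn -1.7
L 0.06 0.015 tcp [506.6 190.3] d from L start [  9.6 -35.7] turn -3.4
L 0.1 0.015 tcp [508.1 186.3] d from L start [ 11.1 -39.7] turn -5.7
L 0.14 0.015 tcp [509.5 182.2] d from L start [ 12.5 -43.8] turn -8.0
L 0.18 0.015 tcp [510.7 178.1] d from L start [ 13.7 -47.9] turn -10.3
L 0.22 0.015 tcp [511.7 174. ] d from L start [ 14.7 -52. ] turn -12.6
L 0.24 0.015 tcp [512.1 171.9] d from L start [ 15.1 -54.1] turn -13.7
L 0.26 0.015 tcp [512.5 169.8] d from L start [ 15.5 -56.2] turn -14.9
L 0.3 0.015 tcp [513.2 165.6] d from L start [ 16.2 -60.4] turn -17.2
L 0.35 0.015 tcp [513.8 160.3] d from L start [ 16.8 -65.7] turn -20.0
L 0.4 0.015 tcp [514.1 154.9] d from L start [ 17.1 -71.1] turn -22.9
L 0.43 0.015 tcp [514.2 151.7] d from L start [ 17.2 -74.3] turn -24.6
L 0.45 0.015 tcp [514.2 149.6] d from L start [ 17.2 -76.4] 
[... 767 characters left out ...]
.7 -331.9] turn -9.1
R 0.24 0.015 tcp [ 495.8 -108. ] d from L start [  -1.2 -334. ] turn -10.2
R 0.26 0.015 tcp [ 496.4 -110.1] d from L start [  -0.6 -336.1] turn -11.4
R 0.3 0.015 tcp [ 497.3 -114.2] d from L start [ 3.000e-01 -3.402e+02] turn -13.7
R 0.35 0.015 tcp [ 498.2 -119.5] d from L start [   1.2 -345.5] turn -16.5
R 0.4 0.015 tcp [ 498.9 -124.8] d from L start [   1.9 -350.8] turn -19.4
R 0.43 0.015 tcp [ 499.2 -128. ] d from L start [   2.2 -354. ] turn -21.1
R 0.45 0.015 tcp [ 499.3 -130.1] d from L start [   2.3 -356.1] turn -22.2
R 0.47 0.015 tcp [ 499.4 -132.3] d from L start [   2.4 -358.3] turn -23.4
R 0.5 0.015 tcp [ 499.4 -135.5] d from L start [   2.4 -361.5] turn -25.1
```

Emit:
{"method": "jog_arm", "body": {
  "steps": [
    {"fingers": 0, "delta_pos": [2, -8, 0], "turn": 0},
    {"fingers": 0, "delta_pos": [4, -17, 0], "turn": 0},
    {"fingers": 0, "delta_pos": [6, -24, 0], "turn": 0},
    {"fingers": 0, "delta_pos": [7, -28, 0], "turn": 0},
    {"fingers": 0, "delta_pos": [7.5, -30, 0], "turn": -0.5},
    {"fingers": 0, "delta_pos": [8.4, -32.7, 0], "turn": -1.7},
    {"fingers": 0, "delta_pos": [9, -34, 0], "turn": -2.5},
    {"fingers": 0, "delta_pos": [9.6, -35.7, 0], "turn": -3.4},
    {"fingers": 0, "delta_pos": [9.6, -35.7, 0], "turn": -3.4}
  ]
}}

```text
time_s: 3.85
position: [0.5063, 0.1902, 0.0966]
tcp_rot: [[-0.189, -0.0, -0.982], [0.982, 0.0, -0.189], [0.0, -1.0, 0.0]]
force: [-0.7, 1.8, 0.9]
opening: 0.004
```

Emit:
{"method": "jog_arm", "body": {
  "steps": [
    {"fingers": 0, "delta_pos": [0.8, -2, 0], "turn": -1.2},
    {"fingers": 0, "delta_pos": [1.5, -4, 0], "turn": -2.3},
    {"fingers": 0, "delta_pos": [2.2, -6, 0], "turn": -3.5},
    {"fingers": 0, "delta_pos": [2.9, -8, 0], "turn": -4.6},
    {"fingers": 0, "delta_pos": [2.9, -8, 0], "turn": -4.6}
  ]
}}

```text
time_s: 4.27
position: [0.5091, 0.1819, 0.0965]
tcp_rot: [[-0.109, -0.0, -0.994], [0.994, -0.0, -0.109], [-0.0, -1.0, 0.0]]
force: [-1.0, 1.9, 1.8]
opening: 0.003
```

```bash
python3 look.py l2; python3 look.py l2|grep force
```

```text
time_s 4.3667
position [0.509, 0.1821, 0.0965]
force [-1.7182, 3.0395, 1.2725]
moment [0.4228, 0.1224, 0.014]
opening 0.0072
force [-0.23, 2.0976, 1.7854]
```

View pics/l2.png

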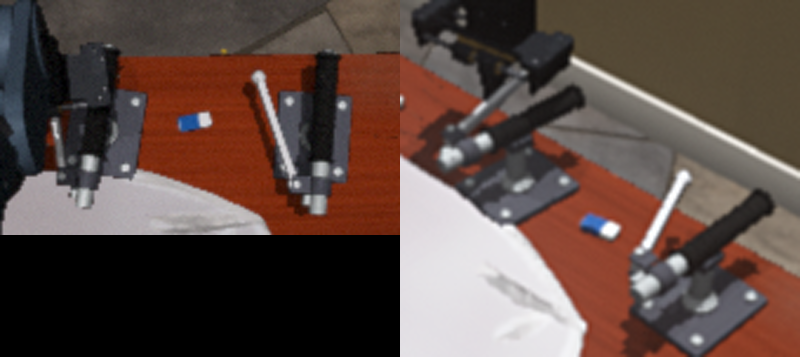

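Contact force is about 2.5 N and the blade is turning. I'll carry on to about 0.22, short of the possible stop.

Emit:
{"method": "jog_arm", "body": {
  "steps": [
    {"fingers": 0, "delta_pos": [0.6, -2, 0], "turn": -1.2},
    {"fingers": 0, "delta_pos": [1.2, -4, 0], "turn": -2.3},
    {"fingers": 0, "delta_pos": [1.7, -6, 0], "turn": -3.5},
    {"fingers": 0, "delta_pos": [2.2, -8, 0], "turn": -4.6},
    {"fingers": 0, "delta_pos": [2.2, -8, 0], "turn": -4.6}
  ]
}}

```text
time_s: 4.88
position: [0.5112, 0.1737, 0.0965]
tcp_rot: [[-0.029, -0.001, -1.0], [1.0, -0.0, -0.029], [-0.0, -1.0, 0.001]]
force: [-1.8, 2.1, 0.8]
opening: 0.004
```

Emit:
{"method": "jog_arm", "body": {
  "steps": [
    {"fingers": 0, "delta_pos": [0.2, -1, 0], "turn": -0.6},
    {"fingers": 0, "delta_pos": [0.4, -2, 0], "turn": -1.2},
    {"fingers": 0, "delta_pos": [0.6, -3, 0], "turn": -1.7},
    {"fingers": 0, "delta_pos": [0.6, -3, 0], "turn": -1.7}
  ]
}}

```text
time_s: 5.22
position: [0.5117, 0.171, 0.0965]
tcp_rot: [[0.0, -0.001, -1.0], [1.0, -0.0, 0.0], [-0.0, -1.0, 0.001]]
force: [-2.1, 2.5, 0.8]
opening: 0.003
```

Emit:
{"method": "jog_arm", "body": {
  "steps": [
    {"fingers": 0, "delta_pos": [0.2, -1, 0], "turn": -0.6},
    {"fingers": 0, "delta_pos": [0.4, -2, 0], "turn": -1.2},
    {"fingers": 0, "delta_pos": [0.4, -2, 0], "turn": -1.2}
  ]
}}

```text
time_s: 5.47
position: [0.5121, 0.1691, 0.0965]
tcp_rot: [[0.021, -0.001, -1.0], [1.0, -0.0, 0.021], [-0.0, -1.0, 0.001]]
force: [-2.5, 3.1, 1.6]
opening: 0.002
```

Emit:
{"method": "jog_arm", "body": {
  "steps": [
    {"fingers": 0, "delta_pos": [0.2, -1, 0], "turn": -0.6},
    {"fingers": 0, "delta_pos": [0.4, -2, 0], "turn": -1.2},
    {"fingers": 0, "delta_pos": [0.4, -2, 0], "turn": -1.2}
  ]
}}

```text
time_s: 5.72
position: [0.5124, 0.1684, 0.0965]
tcp_rot: [[0.043, -0.0, -0.999], [0.999, 0.002, 0.043], [0.002, -1.0, 0.001]]
force: [-2.4, 8.8, 1.2]
opening: 0.007
```

Emit:
{"method": "jog_arm", "body": {
  "steps": [
    {"fingers": 0, "delta_pos": [0.1, -0.6, 0], "turn": 0},
    {"fingers": 0, "delta_pos": [0.1, -1.2, 0], "turn": 0},
    {"fingers": 0, "delta_pos": [0.1, -1.2, 0], "turn": 0}
  ]
}}

```text
time_s: 5.97
position: [0.5124, 0.1682, 0.0965]
tcp_rot: [[0.044, -0.0, -0.999], [0.999, 0.004, 0.044], [0.004, -1.0, 0.001]]
force: [-2.1, 12.0, -0.3]
opening: 0.006
```

```bash
python3 look.py l3; python3 look.py l3|grep force
```

```text
time_s 6.0667
position [0.5124, 0.1682, 0.0965]
force [-2.3859, 12.3224, 0.6827]
moment [1.883, 0.3896, 0.0418]
opening 0.0057
force [-2.5258, 11.4627, 1.003]
```

View pics/l3.png

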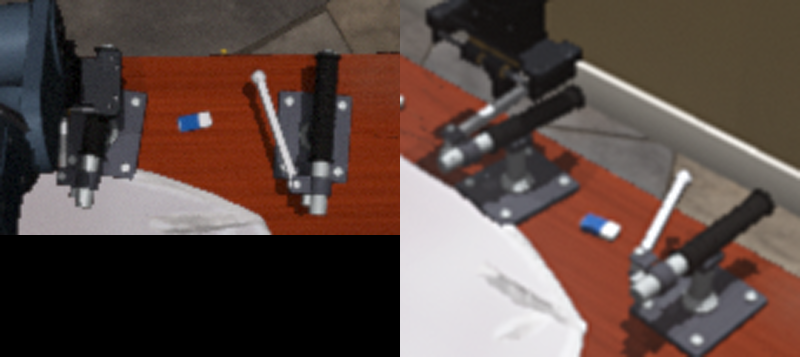

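The left lever stops firmly at about 0.24: force rose from 4 to 12 N with almost no travel, and the ball is still clear of the grip. I'll let it go gently and rise.

Emit:
{"method": "jog_arm", "body": {
  "steps": [
    {"fingers": 0, "delta_pos": [-0.6, 4, 0], "turn": 2},
    {"fingers": 0, "delta_pos": [-1.5, 9, 0], "turn": 5},
    {"fingers": 0, "delta_pos": [-3, 15, 0], "turn": 8},
    {"fingers": 0, "delta_pos": [-5, 21, 0], "turn": 11},
    {"fingers": 0, "delta_pos": [-7, 28, 0], "turn": 14},
    {"fingers": 0, "delta_pos": [-9, 36, 0], "turn": 16.7},
    {"fingers": 0, "delta_pos": [-12, 46, 0], "turn": 16.7},
    {"fingers": 0, "delta_pos": [-15, 55, 0], "turn": 16.7},
    {"fingers": 0, "delta_pos": [-16.2, 59.9, 5], "turn": 16.7},
    {"fingers": 0, "delta_pos": [-16.2, 59.9, 20], "turn": 16.7},
    {"fingers": 0, "delta_pos": [-16.2, 59.9, 42], "turn": 16.7},
    {"fingers": 0, "delta_pos": [-16.2, 59.9, 66], "turn": 16.7},
    {"fingers": 0, "delta_pos": [-16.2, 59.9, 90], "turn": 16.7},
    {"fingers": 0, "delta_pos": [-16.2, 59.9, 108], "turn": 16.7},
    {"fingers": 0, "delta_pos": [-16.2, 59.9, 118], "turn": 16.7},
    {"fingers": 0, "delta_pos": [-16.2, 59.9, 120], "turn": 16.7}
  ]
}}

```text
time_s: 7.5
position: [0.4979, 0.2262, 0.2189]
tcp_rot: [[-0.247, 0.005, -0.969], [0.969, 0.001, -0.247], [-0.0, -1.0, -0.005]]
force: [-0.6, -0.0, -0.4]
opening: 0.005
```

Emit:
{"method": "jog_arm", "body": {
  "steps": [
    {"fingers": 0, "delta_pos": [-1, -10, 0], "turn": 0},
    {"fingers": 0, "delta_pos": [-2, -28, 0], "turn": 1},
    {"fingers": 0, "delta_pos": [-3, -52, 0], "turn": 1},
    {"fingers": 0, "delta_pos": [-5, -78, 0], "turn": 2},
    {"fingers": 0, "delta_pos": [-7, -104, 0], "turn": 2},
    {"fingers": 0, "delta_pos": [-9, -130, 0], "turn": 3},
    {"fingers": 0, "delta_pos": [-11, -156, 0], "turn": 3.5},
    {"fingers": 0, "delta_pos": [-13, -182, 0], "turn": 3.5},
    {"fingers": 0, "delta_pos": [-15, -208, 0], "turn": 3.5},
    {"fingers": 0, "delta_pos": [-17, -234, 0], "turn": 3.5},
    {"fingers": 0, "delta_pos": [-19, -256, 0], "turn": 3.5},
    {"fingers": 0, "delta_pos": [-20, -272, 0], "turn": 3.5},
    {"fingers": 0, "delta_pos": [-20, -280, 0], "turn": 3.5},
    {"fingers": 0, "delta_pos": [-20, -282, 0], "turn": 3.5},
    {"fingers": 0, "delta_pos": [-20, -282, 0], "turn": 3.5}
  ]
}}

```text
time_s: 8.75
position: [0.476, -0.0563, 0.2157]
tcp_rot: [[-0.305, -0.002, -0.952], [0.952, 0.001, -0.305], [0.001, -1.0, 0.002]]
force: [-0.0, -0.7, 1.0]
opening: 0.006
```

```bash
python3 look.py r0
```

```text
time_s 8.85
position [0.4762, -0.0553, 0.2161]
force [0.3491, -0.0095, 0.4468]
moment [0.0631, 0.0424, -0.0446]
opening 0.0063
```

View pics/r0.png

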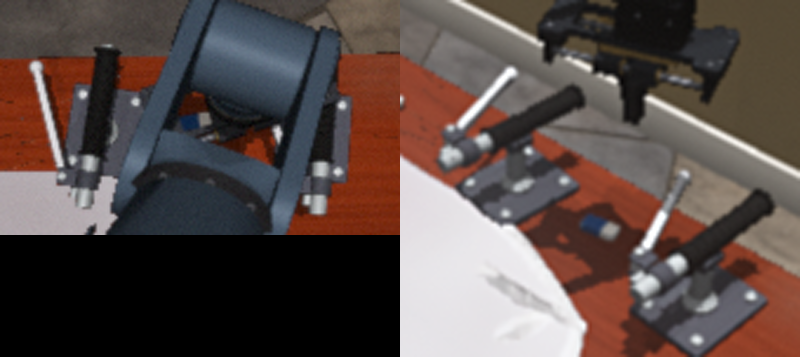

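The left lever has sprung back to released. The closed fingers are above the outer side of the right lever, so I'll descend there.

Emit:
{"method": "jog_arm", "body": {
  "steps": [
    {"fingers": 0, "delta_pos": [0, 0, -8], "turn": 0},
    {"fingers": 0, "delta_pos": [0, 0, -26], "turn": 0},
    {"fingers": 0, "delta_pos": [0, 0, -50], "turn": 0},
    {"fingers": 0, "delta_pos": [0, 0, -74], "turn": 0},
    {"fingers": 0, "delta_pos": [0, 0, -96], "turn": 0},
    {"fingers": 0, "delta_pos": [0, 0, -112], "turn": 0},
    {"fingers": 0, "delta_pos": [0, 0, -119], "turn": 0},
    {"fingers": 0, "delta_pos": [0, 0, -120], "turn": 0},
    {"fingers": 0, "delta_pos": [0, 0, -120], "turn": 0}
  ]
}}

```text
time_s: 9.6
position: [0.4766, -0.0556, 0.0963]
tcp_rot: [[-0.307, -0.001, -0.952], [0.952, 0.0, -0.307], [0.0, -1.0, 0.001]]
force: [-0.7, -0.1, -0.1]
opening: 0.001
```

Emit:
{"method": "jog_arm", "body": {
  "steps": [
    {"fingers": 0, "delta_pos": [2.5, -8, 0], "turn": 0},
    {"fingers": 0, "delta_pos": [5, -16, 0], "turn": 0},
    {"fingers": 0, "delta_pos": [7.5, -23, 0], "turn": 0},
    {"fingers": 0, "delta_pos": [9, -27, 0], "turn": 0},
    {"fingers": 0, "delta_pos": [10, -30, 0], "turn": -1},
    {"fingers": 0, "delta_pos": [11, -32, 0], "turn": -2},
    {"fingers": 0, "delta_pos": [12, -34, 0], "turn": -3.4},
    {"fingers": 0, "delta_pos": [13, -36, 0], "turn": -4.6},
    {"fingers": 0, "delta_pos": [14, -38, 0], "turn": -5.7},
    {"fingers": 0, "delta_pos": [14, -38, 0], "turn": -5.7}
  ]
}}

```text
time_s: 10.43
position: [0.4905, -0.0942, 0.0965]
tcp_rot: [[-0.209, -0.0, -0.978], [0.978, -0.0, -0.209], [0.0, -1.0, 0.0]]
force: [-0.2, 2.4, 3.2]
opening: 0.007
```

Now at about θ=0.10 with roughly 2.5 N. I'll continue in steps along the arc.

Emit:
{"method": "jog_arm", "body": {
  "steps": [
    {"fingers": 0, "delta_pos": [0.8, -2, 0], "turn": -1.2},
    {"fingers": 0, "delta_pos": [1.6, -4, 0], "turn": -2.3},
    {"fingers": 0, "delta_pos": [2.3, -6, 0], "turn": -3.5},
    {"fingers": 0, "delta_pos": [3, -8, 0], "turn": -4.6},
    {"fingers": 0, "delta_pos": [3.7, -10, 0], "turn": -5.8},
    {"fingers": 0, "delta_pos": [4.3, -12, 0], "turn": -6.9},
    {"fingers": 0, "delta_pos": [4.3, -12, 0], "turn": -6.9}
  ]
}}

```text
time_s: 11.02
position: [0.4947, -0.1064, 0.0964]
tcp_rot: [[-0.09, -0.001, -0.996], [0.996, 0.0, -0.09], [0.0, -1.0, 0.001]]
force: [-0.8, 3.1, 2.1]
opening: 0.009
```

Emit:
{"method": "jog_arm", "body": {
  "steps": [
    {"fingers": 0, "delta_pos": [0.4, -1.5, 0], "turn": -0.9},
    {"fingers": 0, "delta_pos": [0.8, -3, 0], "turn": -1.7},
    {"fingers": 0, "delta_pos": [1.2, -4.5, 0], "turn": -2.5},
    {"fingers": 0, "delta_pos": [1.2, -4.5, 0], "turn": -2.5}
  ]
}}

```text
time_s: 11.35
position: [0.4959, -0.1108, 0.0964]
tcp_rot: [[-0.047, -0.001, -0.999], [0.999, 0.0, -0.047], [0.0, -1.0, 0.001]]
force: [-1.2, 2.7, 2.2]
opening: 0.002
```

Emit:
{"method": "jog_arm", "body": {
  "steps": [
    {"fingers": 0, "delta_pos": [0.3, -1.5, 0], "turn": -0.9},
    {"fingers": 0, "delta_pos": [0.6, -3, 0], "turn": -1.7},
    {"fingers": 0, "delta_pos": [0.6, -3, 0], "turn": -1.7}
  ]
}}

```text
time_s: 11.6
position: [0.4965, -0.1138, 0.0964]
tcp_rot: [[-0.017, -0.001, -1.0], [1.0, 0.0, -0.017], [0.0, -1.0, 0.001]]
force: [-1.3, 3.7, 1.5]
opening: 0.006
```

Emit:
{"method": "jog_arm", "body": {
  "steps": [
    {"fingers": 0, "delta_pos": [0.3, -1.5, 0], "turn": -0.8},
    {"fingers": 0, "delta_pos": [0.6, -3, 0], "turn": -1.6},
    {"fingers": 0, "delta_pos": [0.9, -5, 0], "turn": -2.7},
    {"fingers": 0, "delta_pos": [0.9, -5, 0], "turn": -2.7}
  ]
}}

```text
time_s: 11.93
position: [0.4974, -0.1189, 0.0964]
tcp_rot: [[0.03, -0.001, -1.0], [1.0, -0.0, 0.03], [-0.0, -1.0, 0.001]]
force: [-0.7, 3.4, 1.1]
opening: 0.01
```

Emit:
{"method": "jog_arm", "body": {
  "steps": [
    {"fingers": 0, "delta_pos": [0.2, -1.5, 0], "turn": -0.8},
    {"fingers": 0, "delta_pos": [0.4, -3, 0], "turn": -1.6},
    {"fingers": 0, "delta_pos": [0.6, -5, 0], "turn": -2.7},
    {"fingers": 0, "delta_pos": [0.8, -7, 0], "turn": -3.8},
    {"fingers": 0, "delta_pos": [0.8, -7, 0], "turn": -3.8}
  ]
}}

```text
time_s: 12.35
position: [0.4983, -0.1259, 0.0964]
tcp_rot: [[0.097, -0.0, -0.995], [0.995, -0.0, 0.097], [-0.0, -1.0, 0.0]]
force: [-1.2, 4.2, 0.3]
opening: 0.006
```

```bash
python3 look.py r1
```

```text
time_s 12.45
position [0.4983, -0.1256, 0.0965]
force [-1.1164, 4.2359, 0.0457]
moment [0.702, 0.2334, 0.0143]
opening 0.005
```

View pics/r1.png

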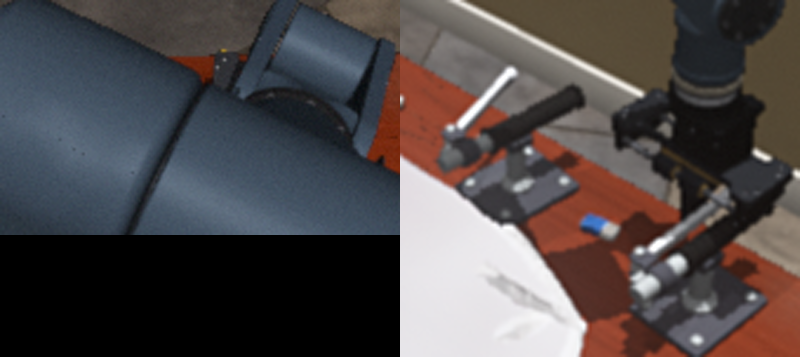

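The lever is well past 0.24 and still only needs about 4 N. I'll take small steps until it meets the grip.

Emit:
{"method": "jog_arm", "body": {
  "steps": [
    {"fingers": 0, "delta_pos": [0.1, -1, 0], "turn": -0.5},
    {"fingers": 0, "delta_pos": [0.1, -2, 0], "turn": -1.1},
    {"fingers": 0, "delta_pos": [0.2, -3, 0], "turn": -1.6},
    {"fingers": 0, "delta_pos": [0.2, -3, 0], "turn": -1.6}
  ]
}}

```text
time_s: 12.78
position: [0.4985, -0.1285, 0.0965]
tcp_rot: [[0.123, -0.0, -0.992], [0.992, 0.0, 0.123], [0.0, -1.0, 0.0]]
force: [-1.9, 5.3, 0.6]
opening: 0.008
```

Emit:
{"method": "jog_arm", "body": {
  "steps": [
    {"fingers": 0, "delta_pos": [0.1, -1, 0], "turn": -0.5},
    {"fingers": 0, "delta_pos": [0.1, -2, 0], "turn": -1.1},
    {"fingers": 0, "delta_pos": [0.1, -2, 0], "turn": -1.1}
  ]
}}

```text
time_s: 13.03
position: [0.4985, -0.1305, 0.0965]
tcp_rot: [[0.142, -0.0, -0.99], [0.99, 0.0, 0.142], [0.0, -1.0, 0.0]]
force: [-1.9, 3.6, 0.3]
opening: 0.005
```

Emit:
{"method": "jog_arm", "body": {
  "steps": [
    {"fingers": 0, "delta_pos": [0, -1, 0], "turn": -0.5},
    {"fingers": 0, "delta_pos": [0, -2, 0], "turn": -1.1},
    {"fingers": 0, "delta_pos": [0, -2, 0], "turn": -1.1}
  ]
}}

```text
time_s: 13.28
position: [0.4986, -0.1324, 0.0965]
tcp_rot: [[0.161, -0.0, -0.987], [0.987, 0.0, 0.161], [0.0, -1.0, 0.0]]
force: [-0.8, 4.7, -0.7]
opening: 0.003
```

Emit:
{"method": "jog_arm", "body": {
  "steps": [
    {"fingers": 0, "delta_pos": [0, -0.8, 0], "turn": -0.4},
    {"fingers": 0, "delta_pos": [0, -1.5, 0], "turn": -0.8},
    {"fingers": 0, "delta_pos": [0, -1.5, 0], "turn": -0.8}
  ]
}}

```text
time_s: 13.53
position: [0.4986, -0.1333, 0.0965]
tcp_rot: [[0.175, -0.0, -0.985], [0.985, 0.001, 0.175], [0.001, -1.0, 0.0]]
force: [-1.5, 7.5, 1.1]
opening: 0.007
```

Emit:
{"method": "jog_arm", "body": {
  "steps": [
    {"fingers": 0, "delta_pos": [0, -0.8, 0], "turn": 0},
    {"fingers": 0, "delta_pos": [0, -1.5, 0], "turn": 0},
    {"fingers": 0, "delta_pos": [0, -1.5, 0], "turn": 0}
  ]
}}

```text
time_s: 13.78
position: [0.4986, -0.1335, 0.0965]
tcp_rot: [[0.176, -0.0, -0.984], [0.984, 0.003, 0.176], [0.003, -1.0, 0.001]]
force: [0.4, 11.5, 1.2]
opening: 0.007
```

It stops at 11.5 N with TCP y = −0.1335, about 47 mm of travel, so the right lever is the one that comes up to the grip. I'll take one look, then let it go.

```bash
python3 look.py r2
```

```text
time_s 13.8833
position [0.4986, -0.1335, 0.0964]
force [0.6984, 10.7534, 1.3732]
moment [1.7276, -0.0967, 0.043]
opening 0.0078
```

View pics/r2.png

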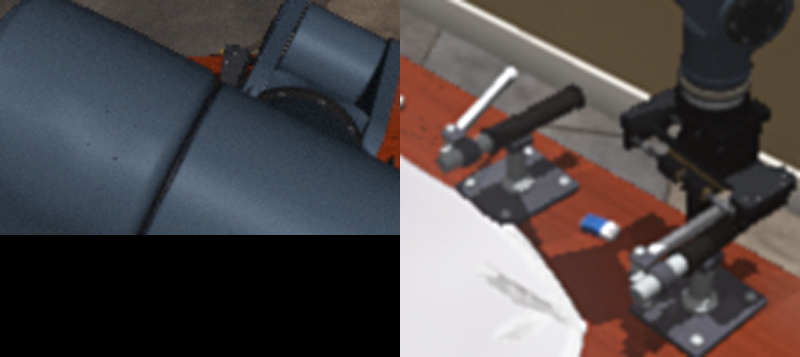

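Emit:
{"method": "jog_arm", "body": {
  "steps": [
    {"fingers": 0, "delta_pos": [0, 4, 0], "turn": 2},
    {"fingers": 0, "delta_pos": [-0.5, 10, 0], "turn": 5},
    {"fingers": 0, "delta_pos": [-1.3, 17, 0], "turn": 9},
    {"fingers": 0, "delta_pos": [-2.5, 24, 0], "turn": 13},
    {"fingers": 0, "delta_pos": [-4.5, 31, 0], "turn": 17},
    {"fingers": 0, "delta_pos": [-7, 38, 0], "turn": 21},
    {"fingers": 0, "delta_pos": [-10, 46, 0], "turn": 25},
    {"fingers": 0, "delta_pos": [-13, 54, 0], "turn": 27.9},
    {"fingers": 0, "delta_pos": [-17, 64, 0], "turn": 27.9},
    {"fingers": 0, "delta_pos": [-20, 73, 0], "turn": 27.9},
    {"fingers": 0, "delta_pos": [-22, 79, 3], "turn": 27.9},
    {"fingers": 0, "delta_pos": [-22, 79.5, 14], "turn": 27.9},
    {"fingers": 0, "delta_pos": [-22, 79.5, 34], "turn": 27.9},
    {"fingers": 0, "delta_pos": [-22, 79.5, 58], "turn": 27.9},
    {"fingers": 0, "delta_pos": [-22, 79.5, 82], "turn": 27.9},
    {"fingers": 0, "delta_pos": [-22, 79.5, 103], "turn": 27.9},
    {"fingers": 0, "delta_pos": [-22, 79.5, 116], "turn": 27.9},
    {"fingers": 0, "delta_pos": [-22, 79.5, 120], "turn": 27.9},
    {"fingers": 0, "delta_pos": [-22, 79.5, 120], "turn": 27.9}
  ]
}}

```text
time_s: 15.47
position: [0.4777, -0.0564, 0.2178]
tcp_rot: [[-0.306, 0.004, -0.952], [0.952, -0.002, -0.306], [-0.003, -1.0, -0.003]]
force: [-0.7, -0.1, -0.3]
opening: 0.007
```

The blade lies parallel along the bar, with the ball end up against the grip. I've let it go, and I'm going back to the left lever.

Emit:
{"method": "jog_arm", "body": {
  "steps": [
    {"fingers": 0, "delta_pos": [1, 10, 0], "turn": 0},
    {"fingers": 0, "delta_pos": [2, 28, 0], "turn": -1},
    {"fingers": 0, "delta_pos": [3, 52, 0], "turn": -1},
    {"fingers": 0, "delta_pos": [5, 78, 0], "turn": -2},
    {"fingers": 0, "delta_pos": [7, 104, 0], "turn": -2},
    {"fingers": 0, "delta_pos": [9, 130, 0], "turn": -3},
    {"fingers": 0, "delta_pos": [11, 156, 0], "turn": -3.5},
    {"fingers": 0, "delta_pos": [13, 182, 0], "turn": -3.5},
    {"fingers": 0, "delta_pos": [15, 208, 0], "turn": -3.5},
    {"fingers": 0, "delta_pos": [17, 234, 0], "turn": -3.5},
    {"fingers": 0, "delta_pos": [19, 256, 0], "turn": -3.5},
    {"fingers": 0, "delta_pos": [20, 272, 0], "turn": -3.5},
    {"fingers": 0, "delta_pos": [20, 280, 0], "turn": -3.5},
    {"fingers": 0, "delta_pos": [20, 282, 0], "turn": -3.5},
    {"fingers": 0, "delta_pos": [20, 282, 0], "turn": -3.5}
  ]
}}

```text
time_s: 16.72
position: [0.4959, 0.2262, 0.2155]
tcp_rot: [[-0.249, -0.002, -0.969], [0.969, -0.001, -0.249], [-0.0, -1.0, 0.002]]
force: [0.2, 0.6, -0.7]
opening: 0.007
```

```bash
python3 look.py l4
```

```text
time_s 16.8167
position [0.4963, 0.2252, 0.216]
force [1.0309, -0.1854, -0.2503]
moment [0.0239, 0.0357, 0.0019]
opening 0.005
```

View pics/l4.png

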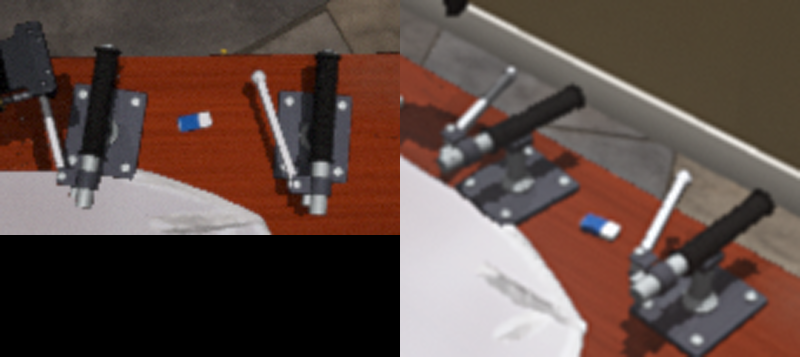

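Emit:
{"method": "jog_arm", "body": {
  "steps": [
    {"fingers": 0, "delta_pos": [0, 0, -8], "turn": 0},
    {"fingers": 0, "delta_pos": [0, 0, -26], "turn": 0},
    {"fingers": 0, "delta_pos": [0, 0, -50], "turn": 0},
    {"fingers": 0, "delta_pos": [0, 0, -74], "turn": 0},
    {"fingers": 0, "delta_pos": [0, 0, -96], "turn": 0},
    {"fingers": 0, "delta_pos": [0, 0, -112], "turn": 0},
    {"fingers": 0, "delta_pos": [0, 0, -119], "turn": 0},
    {"fingers": 0, "delta_pos": [0, 0, -120], "turn": 0},
    {"fingers": 0, "delta_pos": [0, 0, -120], "turn": 0}
  ]
}}

```text
time_s: 17.57
position: [0.4969, 0.2254, 0.0964]
tcp_rot: [[-0.247, -0.0, -0.969], [0.969, -0.0, -0.247], [-0.0, -1.0, 0.0]]
force: [0.5, 0.6, 0.6]
opening: 0.006
```

Right lever released, eraser untouched. Now the final press on the left lever.

Emit:
{"method": "jog_arm", "body": {
  "steps": [
    {"fingers": 0, "delta_pos": [2, -8, 0], "turn": 0},
    {"fingers": 0, "delta_pos": [4, -17, 0], "turn": 0},
    {"fingers": 0, "delta_pos": [6, -25, 0], "turn": 0},
    {"fingers": 0, "delta_pos": [7.5, -30, 0], "turn": -0.5},
    {"fingers": 0, "delta_pos": [8.4, -32.7, 0], "turn": -1.7},
    {"fingers": 0, "delta_pos": [9.6, -35.7, 0], "turn": -3.4},
    {"fingers": 0, "delta_pos": [10.4, -38, 0], "turn": -4.7},
    {"fingers": 0, "delta_pos": [11.2, -40, 0], "turn": -5.9},
    {"fingers": 0, "delta_pos": [12, -42, 0], "turn": -7},
    {"fingers": 0, "delta_pos": [12.7, -44, 0], "turn": -8.1},
    {"fingers": 0, "delta_pos": [13.3, -46, 0], "turn": -9.2},
    {"fingers": 0, "delta_pos": [13.9, -48, 0], "turn": -10.3},
    {"fingers": 0, "delta_pos": [14.4, -50, 0], "turn": -11.5},
    {"fingers": 0, "delta_pos": [14.8, -52, 0], "turn": -12.6},
    {"fingers": 0, "delta_pos": [15.3, -54, 0], "turn": -13.8},
    {"fingers": 0, "delta_pos": [15.6, -56, 0], "turn": -14.9},
    {"fingers": 0, "delta_pos": [15.9, -57.5, 0], "turn": -15.5},
    {"fingers": 0, "delta_pos": [15.9, -57.5, 0], "turn": -15.5}
  ]
}}

```text
time_s: 19.07
position: [0.5125, 0.1684, 0.0965]
tcp_rot: [[0.022, -0.0, -1.0], [1.0, 0.001, 0.022], [0.001, -1.0, 0.0]]
force: [-0.9, 3.5, 4.0]
opening: 0.007
```

Emit:
{"method": "jog_arm", "body": {
  "steps": [
    {"fingers": 0, "delta_pos": [0.1, -0.7, 0], "turn": -0.2},
    {"fingers": 0, "delta_pos": [0.1, -1.4, 0], "turn": -0.2},
    {"fingers": 0, "delta_pos": [0.1, -2, 0], "turn": -0.2},
    {"fingers": 0, "delta_pos": [0.1, -2.5, 0], "turn": -0.2},
    {"fingers": 0, "delta_pos": [0.1, -2.5, 0], "turn": -0.2}
  ]
}}

```text
time_s: 19.48
position: [0.5126, 0.1681, 0.0966]
tcp_rot: [[0.026, 0.0, -1.0], [1.0, 0.004, 0.026], [0.004, -1.0, -0.0]]
force: [-1.3, 12.3, 3.5]
opening: 0.002
```

Against the stop at 12 N. I'll add a little more so it is clearly firm, then check that it holds.

Emit:
{"method": "jog_arm", "body": {
  "steps": [
    {"fingers": 0, "delta_pos": [0, -0.7, 0], "turn": 0},
    {"fingers": 0, "delta_pos": [0, -1.4, 0], "turn": 0},
    {"fingers": 0, "delta_pos": [0, -1.4, 0], "turn": 0},
    {"fingers": 0, "delta_pos": [0, -1.4, 0], "turn": 0},
    {"fingers": 0, "delta_pos": [0, -1.4, 0], "turn": 0},
    {"fingers": 0, "delta_pos": [0, -1.4, 0], "turn": 0},
    {"fingers": 0, "delta_pos": [0, -1.4, 0], "turn": 0}
  ]
}}

```text
time_s: 20.07
position: [0.5126, 0.168, 0.0967]
tcp_rot: [[0.027, 0.001, -1.0], [1.0, 0.006, 0.027], [0.006, -1.0, -0.001]]
force: [-1.6, 16.1, 3.6]
opening: 0.0
```

```bash
python3 look.py l5; python3 look.py l6|grep -E "pos|force"; python3 - <<'E'
from h import *
cv2.imwrite("pics/final.png",cv2.resize(capture("scene")[...,::-1],(800,600)))
for t in("eraser","tape","tube"):
    for c in ("scene",):
        print(t,[np.round(r["position"],3).tolist() for r in tip_of(t,c)][:2])
E
```

```text
time_s 20.1667
position [0.5126, 0.168, 0.0967]
force [-1.2766, 16.3979, 3.3159]
moment [2.6327, 0.2461, 0.0393]
opening 0.0054
position [0.5126, 0.168, 0.0967]
force [-1.7814, 16.3385, 3.4797]
eraser [[0.483, -0.008, 0.002]]
tape [[0.466, -0.426, 0.001]]
tube [[0.467, 0.393, 0.0]]
```

View pics/l5.png

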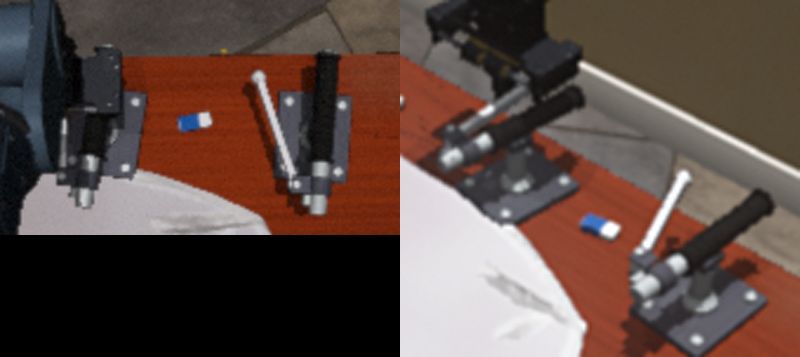

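View pics/final.png

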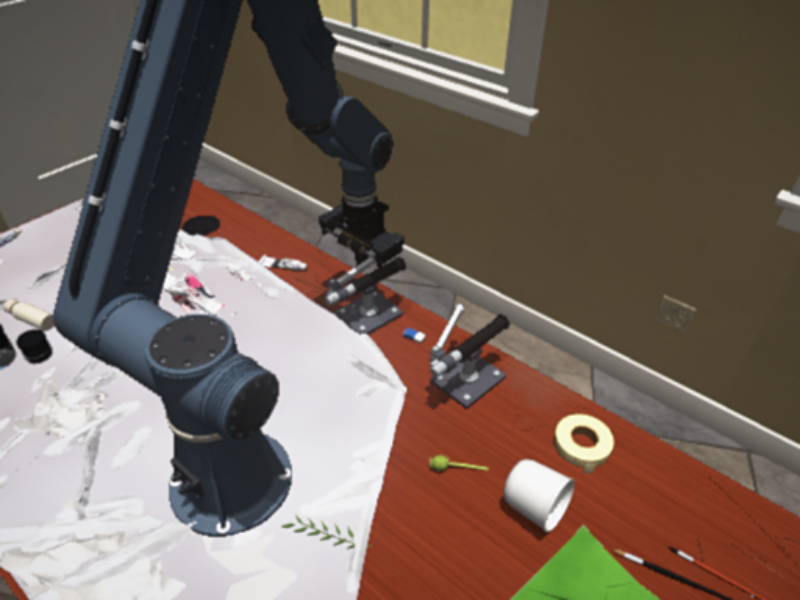

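The left lever is held against its stop at a steady 16 N, well clear of its bar. The right lever is released (ball at (684,177) in the l5 picture, as at the start), and the eraser, tape and tube haven't moved. I'm handing in.

```bash
python3 -c "
from rig import *
print(hand_in())"
```

```text
the job is handed in; nothing more can be done
None
```

I pressed both levers all the way in, one after the other, with the backs of the closed fingers. The job was handed in at about 20 s, with the arm still pressing the one that stops short.

- **Left lever (the short one, held at the end):** it stopped firmly after about 25 mm of travel. Force rose from 4 to 12 N with almost no further movement.
- **Right lever (let go):** it passed that angle at about 4 N and came right up against the grip at about 11 N, after about 47 mm.
- **Last checks:** the left lever was holding steady at 16 N with the TCP still and its ball end clear of the bar. The right lever was back at its released position. The eraser, tape and tube read within about 6 mm of their first scene-camera positions, close to the roughly 4 mm detector accuracy, and look unmoved in the pictures.
- **Small disagreement:** both stops came about 3.5 mm later than my fitted poses predicted. The offset was the same on both levers, so it does not change which one is short.

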